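Red terminal cup into the empty ring at the continuity tester

ROBOT

A 6-joint arm with a two-finger parallel gripper is mounted at the origin on the work surface. World frame = base frame: x ahead of the robot, y to its left, z up, the work surface at z = 0. Lengths are in m, angles in rad, forces in N, time in s.
With the tool pointing down it reaches from about 0.35 to 0.925 m from the base axis. Payload 6.4 kg.
Tool frame: the origin (TCP) lies on the centre line of the jaws, within the pads' length; the fingertips stand 14 mm ahead of it and the grasp point (between the pads) lies 5 mm behind it; z points along the fingers, y is the line along which they close (so a half turn about z gives the same grasp; the last joint's range is limited). The gripper opens to 85 mm and grips with 20 to 120 N. Pads are 22 mm wide; open, the fingers measure 114 mm over their backs; the gripper's body (76 mm by 85 mm) begins 54 mm behind the grasp point. The pads swing forward as they close: fully open they stand 13 mm farther back than shut.
Start: joints at [-1.34, 0.245, 1.558, -0, 1.339, -0.174], TCP at [0.256, -0.597, 0.245] pointing down, gripper open.
Joint ranges: [-3.13, 3.13], [-1.02, 2.26], [0.13, 2.54], [-0.95, 4.09], [0.21, 2.88], [-2.74, 2.74]. Speed limits (rad/s): [2.57, 2.57, 3.14, 3.14, 3.14, 3.14].

INTERFACE

Orientations are given as a unit quaternion [x, y, z, w].
In Python, from workcell import env gives the robot as it stands. Calls block until the motion is done:
- env.move_to(position, orientation): joint-space move of the TCP to a pose.
- env.move_l(position, rot=None, vel=0.15, max_force=None): straight line of the TCP; rot=None keeps the orientation; vel is the mean speed in m/s. With max_force (N) it stops when the force on the tool has changed by that much, and returns True; else False.
- env.movej(angles): joint-space move.
- env.open() and env.grab(grasp_force=None): open the fingers fully, or close them until they stop; grasp_force is the grip in N (None keeps the last).
- env.pause(seconds).
- env.inverse_kinematics(position, orientation): joint angles nearest the present ones, or None.
- env.snapshot(name): name is "scene" or "side" or "wrist"; returns a dict with "color" (400x640x3 uint8, red, green, blue), "z_map" (400x640 float32, m along the optical axis (not along the pixel's ray), 0 where there is no reading), "intrinsics" (3x3 intrinsics, pixels), "rvec" (rotation vector, rad) and "tvec" (3), from world to camera coordinates, as OpenCV has them; the wrist camera has in their place "hand_eye" (4x4, takes a point from camera to tool coordinates, whose origin is the TCP and whose axes are the flange's). Camera axes: x right, y down, z forward; pixel columns grow to the right and rows downward; lengths in m; the calibration is good to about 2 mm. The wrist camera is an equidistant fisheye: a pixel r from the principal point sees the ray r / f radians off the axis. A picture is of the moment at which its call begins: read the wrist's pose just before it.
A pose or a line that the arm cannot do raises env.IKError and nothing moves.
- env.sign_off(): hands the job in; it is judged then, once.
Readings, each from a call of its own:
- env.read_time_s(): time.
- env.read_joint_positions(): joint angles.
- env.read_qvel(): joint speeds.
- env.read_joint_torque(): joint torques, N m.
- env.read_position(): TCP position.
- env.read_tool_rot(): TCP orientation.
- env.read_ft_force(): force on the tool from outside, world axes, zero at the start.
- env.read_moment(): the same for the moment, N m.
- env.read_finger_gap(): finger opening in m.
- env.read_gripper_force(): force on a finger pad.
Only numpy, scipy, OpenCV 4.12 (cv2) and the standard library are available. Lean on these libraries where they do the work, as an engineer would, in place of code of your own. Each camera call takes 0.05 s, during which the arm holds its last target. There are 200 camera calls.

TASK

Take the empty red round-bottomed terminal cup out of the black storage board and lower it into the empty ring stand, so that it sits upright and centred, all the way down in the ring, before you let go. Leave the green cup in the board and the grey cup in the other ring stand where they are.

Things in the scene. Friction and masses are not known exactly. Their poses are not given: they have to be found in the camera images.
- cup_red: Empty red plastic cup, weighted round bottom, upright in a well of a fixed black board (100 x 220 x 14 mm; the green cup in its other well). 64 mm high, 56 mm outside diameter, about 0.14 kg. Lower 28 mm a hemisphere, upper 36 mm a straight wall 3 mm thick: grip across its outside, from above. Origin: lowest point of the bottom, on the axis, at first about 7 mm above the table; z up the axis.
- ring_empty_mouth (a point): Empty ring stand, fixed: blue base 90 x 90 x 10 mm, three short posts, steel ring 64 mm outside, 44 mm inside diameter, 8 mm thick, top face 50 mm above the table. Point: centre of the opening, level with the top face. A seated cup's lowest point lies about 11 mm below it. A like stand with the grey cup is at least 130 mm away; which place is empty varies.
- cup_green: Green cup brim-full of brass terminals, same shape as the red cup (56 mm outside diameter, 64 mm high), in the other well of the black board, 110 mm from the red cup: leave it. Origin: lowest point of its bottom.
- cup_grey: Grey cup brim-full of brass terminals, same shape as the red cup (56 mm outside diameter, 64 mm high), seated in the other ring stand, its rim about 103 mm above the table: leave it. Origin: lowest point of its bottom.
Not all that is in view belongs to the job. What is shaped like the part that bears ring_empty_mouth but purple is not meant. Leave any purple or turquoise look-alike of the cup_green alone.

How it is judged:
On the way:
1. the red cup is down in the empty ring (bottom at least 1 mm below the ring's top face, within 10 mm of centre, within 10 degrees of upright) while still held, so lowered and not dropped (horizontal distance between cup_red and ring_empty_mouth below 0.01 m and z of cup_red in the frame of ring_empty_mouth between -0.018 and -0.001 m and angle between cup_red's own z axis and vertical below 0.175 rad and contact force between cup_red and the fingers above 0.5 N), for 0.1 s.
At the end, for the whole second after the job is handed in: The red cup rests in the ring that was empty: axis within 10 mm of the ring's centre, within 10 degrees of upright, its bottom 7 to 18 mm below the ring's top face, released and at rest (under 20 mm/s). The green and grey cups are within 20 mm of where they started and within 20 degrees of upright (horizontal distance between cup_red and ring_empty_mouth below 0.01 m and z of cup_red in the frame of ring_empty_mouth between -0.018 and -0.007 m and angle between cup_red's own z axis and vertical below 0.175 rad and linear speed of cup_red below 0.02 m/s and distance of each of cup_green, cup_grey from where it was at the start of the episode below 0.02 m and angle between each of cup_green, cup_grey's own z axis and vertical below 0.35 rad and contact force between cup_red and the fingers below 0.05 N); the robot touches nothing.
It fails at once if the green cup is moved more than 20 mm or tipped more than 20 degrees (distance of cup_green from where it was at the start of the episode above 0.02 m or angle between cup_green's own z axis and vertical above 0.35 rad).
It fails at once if the grey cup is moved more than 20 mm or tipped more than 20 degrees (distance of cup_grey from where it was at the start of the episode above 0.02 m or angle between cup_grey's own z axis and vertical above 0.35 rad).
It also fails if it takes over 32 s, if anything falls off the work surface, if the arm or the gripper's body presses on something with over 40 N, if the wrist force passes 120 N, or if a joint passes its speed limit or range.

## Working session

There is one attempt and no reset: what is moved stays moved. The work goes in short steps, each a Python script; the robot and the scene stay as the last script left them, time stands still between calls to the robot, and variables do not carry over. Pictures are saved under pics/ and viewed, at most 10 in all, crops included, and the job is handed in when it is done.

```bash
mkdir -p pics; cat > h.py <<'E'
import numpy as np, cv2
from workcell import env
def world(s):
    K=s["intrinsics"];R=cv2.Rodrigues(np.array(s["rvec"],float))[0];t=np.array(s["tvec"]).ravel()
    z=s["z_map"].astype(float);v,u=np.mgrid[:z.shape[0],:z.shape[1]]
    P=np.stack([(u-K[0,2])/K[0,0]*z,(v-K[1,2])/K[1,1]*z,z],-1)
    W=(P-t)@R; W[z==0]=np.nan
    return W
E
python3 - <<'E'
from h import *
import pickle
d={}
for n in("scene","side"):
    s=env.snapshot(n); d[n]=s; cv2.imwrite(f"pics/{n}.png",s["color"][...,::-1])
pickle.dump(d,open("d.pkl","wb")); print(env.read_tool_rot(),env.read_time_s(),env.read_finger_gap())
for n in d:
    R=cv2.Rodrigues(np.array(d[n]["rvec"],float))[0]; print(n,-R.T@np.array(d[n]["tvec"]).ravel())
E
```

```text
[ 9.79582612e-01  2.01040073e-01 -1.10001023e-05 -8.91790073e-04] 0.1 0.08514035485917978
scene [ 1.23001263 -0.3581406   0.87084653]
side [0.43244217 0.80087623 0.76489783]
```

View pics/scene.png

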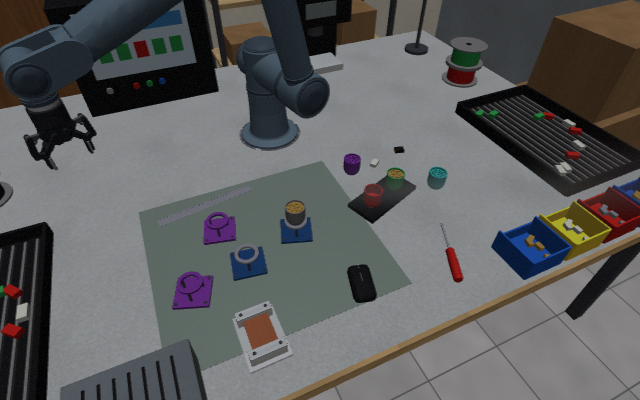

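View pics/side.png

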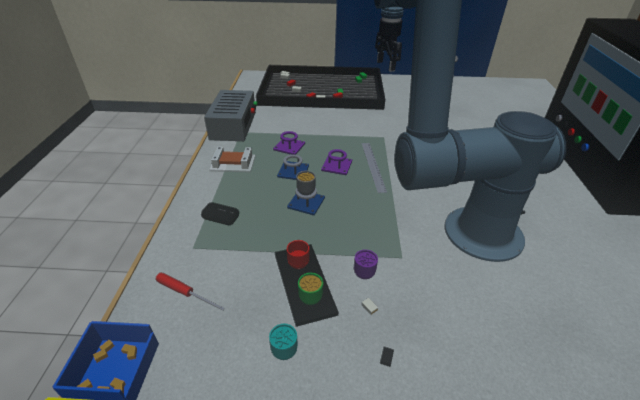

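Scene view: the red cup is at (373,194) in the black board, with the green cup at (396,178). The purple (352,163) and turquoise (437,177) cups are look-alikes. There are four ring stands: purple at (219,227) and (193,290), blue with the grey cup at (296,220), and blue and empty at (248,260). The last one fits: it has a blue base and no cup. Next I'll confirm with a crop and measure.

```bash
cat > m.py <<'E'
from h import *
import pickle
from scipy.optimize import least_squares
d=pickle.load(open("d.pkl","rb"))
c=d["scene"]["color"][140:300,180:460,::-1]
cv2.imwrite("pics/crop.png",cv2.resize(c,None,fx=2.8,fy=2.8,interpolation=cv2.INTER_CUBIC))
def fit(p,r):
    f=lambda q:np.hypot(p[:,0]-q[0],p[:,1]-q[1])-r
    s=least_squares(f,p[:,:2].mean(0),loss="soft_l1",f_scale=.002); return s.x,np.sqrt(np.mean(s.fun**2))
for n,px in {"scene":dict(red=(373,194),green=(396,178),grey=(296,212),ring=(248,256),p1=(219,227)),"side":dict(red=(298,254),green=(311,288),grey=(306,184),ring=(293,162),p1=(337,158))}.items():
    W=world(d[n]); H=cv2.cvtColor(d[n]["color"],cv2.COLOR_RGB2HSV).astype(int)
    for k,(u,v) in px.items():
        w=W[v-26:v+27,u-26:u+27]; h=H[v-26:v+27,u-26:u+27]
        hue,sat=h[...,0],h[...,1]
        if k=="red": m=((hue<8)|(hue>172))&(sat>120)
        elif k=="green": m=(hue>45)&(hue<80)&(sat>90)
        else: m=np.ones(hue.shape,bool)
        z=w[...,2]
        zr=(.03,.2) if k in("red","green") else (.075,.13) if k=="grey" else (.041,.06)
        m&=(z>zr[0])&(z<zr[1])
        p=w[m]
        if k in("red","green","grey"):
            top=np.percentile(p[:,2],97); q=p[p[:,2]>top-.03]; r=.028
        else: q=p; top=np.percentile(q[:,2],90); r=.027
        # ring of stands: mean radius; centre also by min enclosing circle
        mc=cv2.minEnclosingCircle(q[:,:2].astype(np.float32)*1000)
        print(n,k,len(q),"top",round(top,4),"fit",np.round(fit(q,r)[0],4),round(fit(q,r)[1],4),"enc",np.round(mc[0],1),round(mc[1],1))
E
python3 m.py
```

```text
scene red 106 top 0.0718 fit [0.5097 0.1559] 0.002 enc [510.5 155.1] 30.1
scene green 98 top 0.0733 fit [0.4716 0.2582] 0.0022 enc [473.4 256.4] 29.8
scene grey 376 top 0.1048 fit [ 0.5097 -0.0974] 0.009 enc [509.6 -98.3] 30.5
scene ring 241 top 0.0518 fit [ 0.5688 -0.26  ] 0.0031 enc [ 567.4 -259.2] 32.5
scene p1 260 top 0.0525 fit [ 0.4239 -0.3011] 0.0458 enc [ 473.8 -295.1] 86.6
side red 379 top 0.0719 fit [0.5113 0.1561] 0.0021 enc [510.4 155.6] 29.1
side green 287 top 0.073 fit [0.4732 0.2582] 0.0014 enc [474.2 258.6] 30.3
side grey 320 top 0.1048 fit [ 0.5115 -0.0978] 0.0084 enc [512.5 -96. ] 30.0
side ring 193 top 0.0527 fit [ 0.5759 -0.2956] 0.0487 enc [ 556.1 -256.7] 165.8
side p1 127 top 0.0532 fit [ 0.4211 -0.2993] 0.0032 enc [ 419.9 -300.5] 33.9
```

View pics/crop.png

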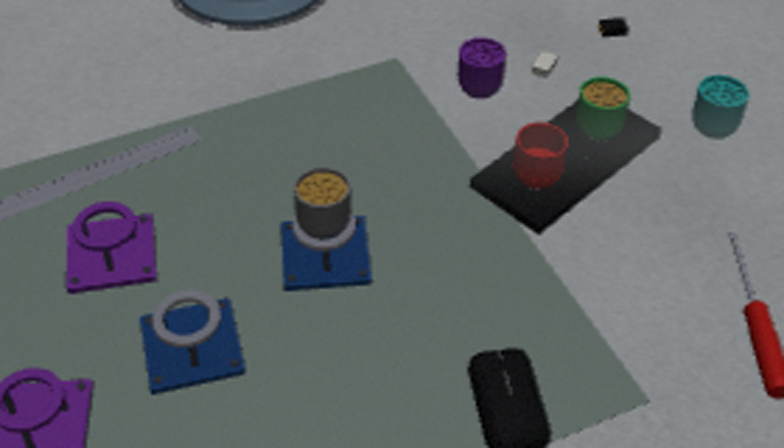

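The crop confirms it: the blue stand at scene (248,260) is the empty one. The red cup is empty, and the neighbouring green cup holds brass. Next I'll hover over the cup and refine its position with the wrist camera.

```bash
cat >> h.py <<'E'
from scipy.spatial.transform import Rotation as Rn
from scipy.optimize import least_squares
def quat(deg):  # yaw = 2a, tool down
    a=np.radians(deg)/2; return [float(np.cos(a)),float(np.sin(a)),0.,0.]
def wrist(name):
    p=np.array(env.read_position());q=env.read_tool_rot();s=env.snapshot("wrist")
    K=s["intrinsics"];z=s["z_map"].astype(float);v,u=np.mgrid[:z.shape[0],:z.shape[1]]
    a=(u-K[0,2])/K[0,0];b=(v-K[1,2])/K[1,1];th=np.hypot(a,b)+1e-9
    z[th>1.35]=0; t=np.tan(np.minimum(th,1.35))/th
    P=np.stack([a*t*z,b*t*z,z,np.ones_like(z)],-1)@np.array(s["hand_eye"]).T
    W=P[...,:3]@Rn.from_quat(q).as_matrix().T+p; W[z==0]=np.nan
    cv2.imwrite(f"pics/{name}.png",s["color"][...,::-1])
    return W,s["color"]
def circ(p,c0,r,gate=.02):
    c=np.array(c0,float)
    for _ in range(4):
        d=np.hypot(*(p[:,:2]-c).T); k=abs(d-r)<gate
        s=least_squares(lambda q:np.hypot(p[k,0]-q[0],p[k,1]-q[1])-r,c,loss="soft_l1",f_scale=.002); c=s.x; gate=max(gate*.7,.007)
    return c,k.sum(),np.sqrt(np.mean(s.fun**2))
E
python3 - <<'E'
from h import *
import pickle
d=pickle.load(open("d.pkl","rb"))
for n in d:
    W=world(d[n]).reshape(-1,3); W=W[(W[:,2]>.043)&(W[:,2]<.06)]
    print(n,circ(W,(.568,-.2595),.027))
W=world(d["scene"]);print("purple cup",W[160,352])
q0=np.array(env.read_joint_positions())
for y in (110.4,-69.6):
    j=env.inverse_kinematics([.5105,.156,.2],quat(y)); print(y,j)
    j=env.inverse_kinematics([.568,-.2595,.2],quat(y)); print(y,j)
E
```

```text
scene (array([ 0.56883357, -0.25989594]), np.int64(239), np.float64(0.003038477820162441))
side (array([ 0.56778866, -0.2566429 ]), np.int64(127), np.float64(0.003036060129704731))
purple cup [0.34716741 0.1702547  0.06052229]
110.4 [ 8.40351999e-02  1.92598873e-02  1.89333496e+00 -4.44089210e-16
  1.22899780e+00 -2.72011967e-01]
110.4 [-6.09853382e-01  2.29030705e-01  1.66248407e+00 -4.44089210e-16
  1.25007788e+00 -9.65900550e-01]
-69.6 None
-69.6 [-6.09853382e-01  2.29030705e-01  1.66248407e+00 -4.44089210e-16
  1.25007788e+00  2.17569210e+00]
```

```bash
python3 - <<'E'
from h import *
Q=quat(110.4)
env.move_to([.568,-.2595,.23],Q)
W,_=wrist("w_ring"); p=W.reshape(-1,3)
k=np.hypot(p[:,0]-.568,p[:,1]+.2595)<.06; p=p[k]; print("z hist",np.histogram(p[:,2],bins=np.arange(0,.12,.01)))
r=p[(p[:,2]>.043)&(p[:,2]<.06)]; print(circ(r,(.568,-.2595),.027),np.median(r[:,2]))
env.move_to([.5105,.156,.2],Q)
W,c=wrist("w_cup"); p=W.reshape(-1,3)
k=(np.hypot(p[:,0]-.5105,p[:,1]-.156)<.045)&(p[:,2]>.062)&(p[:,2]<.09); r=p[k]
print(len(r),circ(r,(.5105,.156),.0265),np.median(r[:,2]))
np.save("r.npy",r); print(env.read_time_s())
a,b=[cv2.imread(f"pics/{n}.png") for n in("w_ring","w_cup")]
cv2.imwrite("pics/w2.png",cv2.resize(np.vstack([a,b]),(480,600)))
E
```

```text
z hist (array([3937, 2188,   17,    5,  880,  702,    0,    0,    0,    0,    0]), array([0.  , 0.01, 0.02, 0.03, 0.04, 0.05, 0.06, 0.07, 0.08, 0.09, 0.1 ,
       0.11]))
(array([ 0.56689186, -0.25932595]), np.int64(1581), np.float64(0.0029443963065590227)) 0.049873589180277095
870 (array([0.51021369, 0.15586206]), np.int64(870), np.float64(0.0010636287439609042)) 0.0700889448129823
3.4333
```

View pics/w2.png

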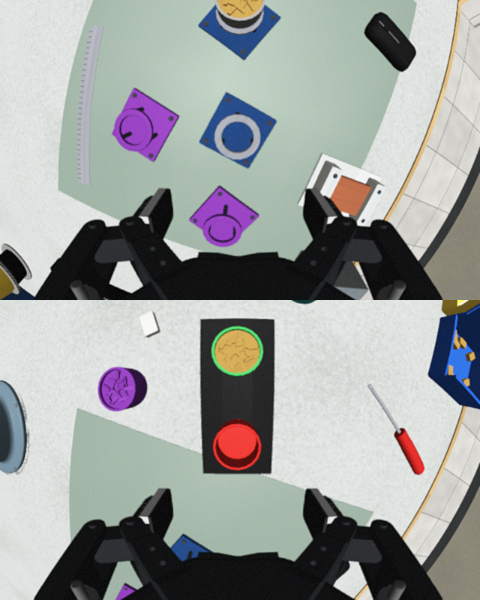

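Top half (over the stands): the empty steel ring on its blue base is at (238,135), with nothing inside. Bottom half: the red cup is at (237,447) and the green cup at (237,350), with the finger line perpendicular to the board. All the cameras agree, so I'll grasp.

```bash
python3 - <<'E'
from h import *
Q=quat(110.4); x,y=.5102,.1559
env.move_l([x,y,.09],Q,vel=.15)
print("stop",env.move_l([x,y,.046],vel=.08,max_force=15),env.read_position())
f0=np.array(env.read_ft_force())
env.grab(30)
print(env.read_finger_gap(),env.read_gripper_force(),np.array(env.read_ft_force())-f0)
env.move_l([x,y,.12],vel=.1)
env.move_l([x,y,.21],vel=.2)
env.pause(.2)
print(env.read_finger_gap(),env.read_gripper_force(),np.array(env.read_ft_force())-f0,env.read_time_s())
s=env.snapshot("side"); cv2.imwrite("pics/held.png",cv2.resize(s["color"][120:330,200:460,::-1],None,fx=2.4,fy=2.4))
import pickle; pickle.dump(s,open("held.pkl","wb"))
W=world(s);H=cv2.cvtColor(s["color"],cv2.COLOR_RGB2HSV)
m=((H[...,0]<8)|(H[...,0]>172))&(H[...,1]>120)&(W[...,2]>.12)&(np.hypot(W[...,0]-x,W[...,1]-y)<.06)
p=W[m];print(len(p),np.percentile(p[:,2],[1,50,99]),circ(p[p[:,2]>np.percentile(p[:,2],99)-.034],(x,y),.028))
E
```

```text
stop False [0.51030522 0.15589751 0.04588977]
0.056002776660881125 30.882558622397482 [-2.42004059 -0.48919315  5.15733298]
0.055814905997715665 32.1551032201387 [-0.37986044  0.4192263  -2.14858343] 7.0917
648 [0.18669359 0.21495949 0.23299806] (array([0.51103683, 0.15629536]), np.int64(546), np.float64(0.002013575521419885))
```

View pics/held.png

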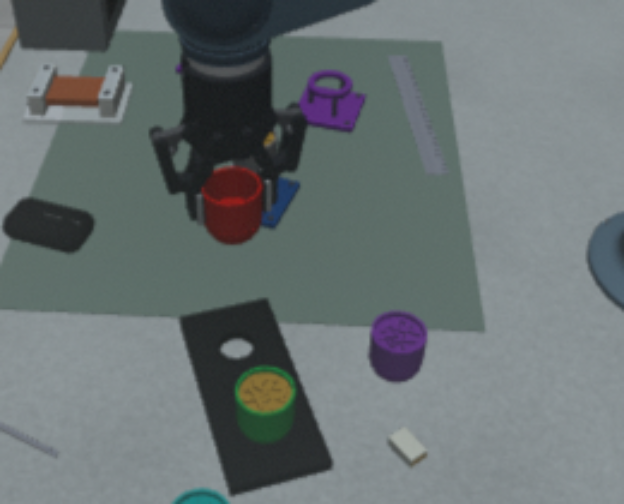

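The cup is held upright at (233,205) in the crop, and the green cup is undisturbed at (265,400). The cup bottom is about 39 mm below the TCP, so it should seat at TCP z ≈ 0.078.

```bash
python3 - <<'E'
from h import *
Q=quat(110.4); x,y=.5670,-.2592
env.move_to([x,y,.21],Q)
env.move_l([x,y,.10],vel=.15); env.pause(.2)
f0=np.array(env.read_ft_force())
print("contact",env.move_l([x,y,.074],vel=.02,max_force=6))
env.pause(.2)
print(env.read_position(),np.array(env.read_ft_force())-f0,env.read_moment(),env.read_gripper_force(),env.read_finger_gap(),env.read_time_s())
s=env.snapshot("side"); cv2.imwrite("pics/seat.png",cv2.resize(s["color"][100:230,220:400,::-1],None,fx=4,fy=4))
W=world(s);H=cv2.cvtColor(s["color"],cv2.COLOR_RGB2HSV)
m=((H[...,0]<8)|(H[...,0]>172))&(H[...,1]>120)&(W[...,2]>.03)&(np.hypot(W[...,0]-x,W[...,1]-y)<.06)
p=W[m];print(len(p),np.percentile(p[:,2],[1,50,99]),circ(p[p[:,2]>.069],(x,y),.028))
E
```

```text
contact True
[ 0.56673737 -0.25931935  0.07858707] [-0.67639533 -0.3266428   6.77833923] [-0.03701904  0.10361539  0.00619057] 32.57604644168168 0.05606735001489601 10.9583
282 [0.05949263 0.08655563 0.10423856] (array([ 0.5688892 , -0.25917127]), np.int64(246), np.float64(0.0024482426102653537))
```

View pics/seat.png

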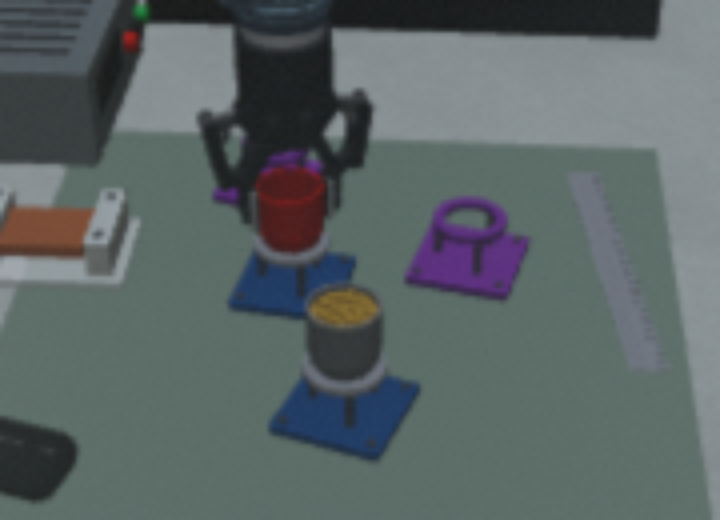

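The red cup sits in the ring at (290,215) in the crop, upright and still gripped. Contact came at z = 0.0786, right at the expected height, so I'll release and retract.

```bash
python3 - <<'E'
from h import *
x,y=.5667,-.2593
env.open(); env.pause(.2)
env.move_l([x,y,.12],vel=.08); env.move_l([x,y,.24],vel=.2); env.pause(.5)
W,_=wrist("w_end"); p=W.reshape(-1,3)
r=p[(np.hypot(p[:,0]-x,p[:,1]-y)<.05)&(p[:,2]>.092)&(p[:,2]<.12)]
print(len(r),circ(r,(x,y),.0265),np.median(r[:,2]))
c=circ(r,(x,y),.0265)[0]; A=np.c_[r[:,:2]-c,np.ones(len(r))]
top=r[:,2]>np.median(r[:,2])-.004
print("plane",np.linalg.lstsq(A[top],r[top,2],rcond=None)[0],env.read_finger_gap(),env.read_gripper_force(),env.read_time_s())
cv2.imwrite("pics/end.png",cv2.imread("pics/w_end.png")[:320])
E
```

```text
905 (array([ 0.56665103, -0.25940685]), np.int64(905), np.float64(0.0011181297477709795)) 0.10178336638481206
plane [0.00315741 0.00743118 0.10186533] 0.08532391883534952 0.0 13.6
```

View pics/end.png

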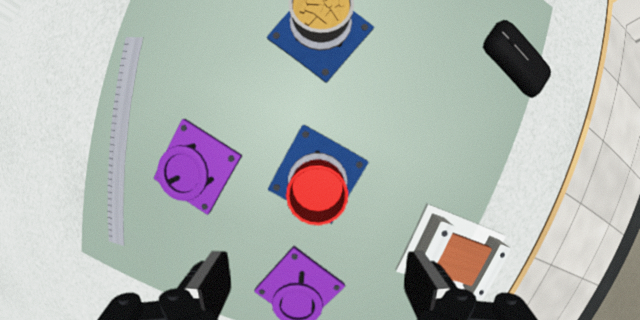

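The red cup is in the ring at (317,193) with its rim level (tilt under 0.5°). It is about 1 mm or less off centre, rim z is about 0.102, and the gripper is clear.

```bash
python3 -c "
from workcell import env
print(env.sign_off())"
```

```text
the job is handed in; nothing more can be done
None
```

The red cup was lowered into the empty blue ring stand and released upright, about 1 mm or less off centre, with the green and grey cups left untouched; the job was handed in at about 14 s and returned no verdict.

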